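# Put the red sunglasses away in the stall's drawer

### The arm

A 6-joint arm with a two-finger parallel gripper is mounted at the origin on the work surface. World frame = base frame: x ahead of the robot, y to its left, z up, the work surface at z = 0. Lengths are in mm, angles in rad, forces in N, time in s.
With the tool pointing down it reaches from about 275 to 750 mm from the base axis. Payload 10.2 kg.
Tool frame: the origin (TCP) lies midway between the tips of the shut fingers; the grasp point (between the pads) lies 19 mm behind it; z points along the fingers, y is the line along which they close (so a half turn about z gives the same grasp; the last joint's range is limited). The gripper opens to 85 mm and grips with 20 to 120 N. Pads are 22 mm wide; open, the fingers measure 114 mm over their backs; the gripper's body (76 mm by 85 mm) begins 54 mm behind the grasp point. The pads swing forward as they close: fully open they stand 13 mm farther back than shut.
Start: joints at [-1.508, 0.313, 1.498, -0, 1.331, -0.223], TCP at [147.998, -503.714, 231.294] pointing down, gripper open.
Joint ranges: [-2.94, 2.94], [-0.97, 2.17], [0.19, 2.56], [-1.23, 4.37], [0.02, 3.11], [-2.88, 2.88]. Speed limits (rad/s): [2.39, 2.39, 3.01, 3.14, 3.14, 3.14].

### API

Orientations are given as a unit quaternion [w, x, y, z].
In Python, from rig import ctrl gives the robot as it stands.
- The arm moves only by the tool arm_command, never from a script. Its argument "increments" is a list of rows, each an object with "dr": the turn, a rotation vector about the tool's x, y, z in units of pi/4 rad (1.0 is pi/4 rad), a list of three; "offset": the shift along the tool's x, y, z in units of 120 mm (1.0 is 120 mm), a list of three; "hand": the opening, from -1 (shut) to 1 (fully open). A call has 1 to 8 rows; each row shifts and turns the commanded pose from where the row before left it, along the tool's axes as they then stand; what a row does not reach is not made up. A row lasts 1/10 s, in which the tool goes at most 50 mm and 8.59 degrees, less where a joint would pass 70% of its speed; a pose out of reach is approached as far as the arm can. A call with a number of a shift or a turn outside -1 to 1 is refused whole. A call with a gripper value outside its range is refused whole. The fingers move at their own pace and stop on an object; "grip_force" is the grip in N (left out, the last holds). Time passes only in rows, so rows that do not move let the fingers close. It gives the time, the measured TCP pose, the force, the opening and the grip force at its end, in the units of the state.
- ctrl.sense(): the state, without advancing time (a new reading comes with each control period).
- ctrl.capture(name): name is "scene" or "side" or "wrist"; returns the picture (480x640x3 uint8, red, green, blue); there is no depth.
- ctrl.camera_info(name): a dict with "K" (3x3 intrinsics, pixels), "dist" ([k1, k2, p1, p2, k3] as OpenCV has them; the pictures are not rectified), "R" (3x3) and "t" (3): a world point X has camera coordinates R X + t. Camera axes: x right, y down, z forward; pixel columns grow to the right and rows downward; lengths in mm; the calibration is good to about 2 mm. A picture is of the moment at which its call begins: read the wrist's pose just before it. camera_info takes no time and is no camera call; for the wrist camera it gives the pose at the moment of the call.
- ctrl.finish_job(): hands the job in; it is judged then, once.
The state is a dict: "time_s": time; "joints": joint angles; "dq": joint speeds; "tau": joint torques, N m; "eef_pos": TCP position; "ee_rot": TCP orientation; "force": force on the tool from outside, world axes, zero at the start; "wrist_torque": the same for the moment, N m; "grip_width": opening from 0.0 (shut) to 1.0 (fully open); "grip_force": force on a finger pad.
Only numpy, scipy, OpenCV 4.12 (cv2) and the standard library are available. Lean on these libraries where they do the work, as an engineer would, in place of code of your own. Each camera call takes 0.05 s, during which the arm holds its last target. There are 200 camera calls.

### The job

Pull the chest's drawer well out by its brass handle, lay the folded red sunglasses flat, lenses up, on the green liner in its free compartment, and slide the drawer fully shut. The grey case stays in the drawer beside them; leave everything else on the table where it is.

Things in the scene. Friction and masses are not known exactly. Their poses are not given: they have to be found in the camera images.
- red_specs: Folded red sunglasses, amber lenses, lying lenses up on their folded arms: 46 (x) by 140 (y) by 28 mm high, about 50 g. Origin: centre of underside; z up, y along the length. Grip across x over one lens front (46 mm wide; centred y = +36 or -36 mm, z 22 to 28 mm); at y = 0 is only the thin bridge. On the table at left or right (swaps with the black pair), length roughly along world x.
- black_specs: The same sunglasses with black frame and green lenses (46 x 140 x 28 mm), a bystander on the table. Origin: centre of the underside.
- chest_drawer0_handle (a point): Middle of the drawer's brass bar handle: 11 mm thick, 120 mm long, horizontal, 35 mm out from the drawer front (29 mm free gap behind it), 62 mm above the table. The point's x axis points into the chest (closing direction), y along the bar, z up. It can be pinched from above.
- chest_drawer0 (a joint): Drawer opening in m: 0 fully shut (front flush against the chest), 0.18 fully out; it slides out towards the robot and starts a little open. It runs in a low wooden chest fixed to the table, 260 mm deep, 360 mm wide, 100 mm high, with a tray and boxes on the back half of its top (to 160 mm high); its top board starts 15 mm behind the shut drawer's front face.
- drawer_front (a point): On the drawer's inner floor, 22 mm above the table, at the middle of the front wall's inner side; x points into the chest, y along the width, z up. Inside: 215 (x) by 318 (y) by 56 mm deep, walls 6 mm, front 15 mm more. A divider at y = 0 (6 mm thick, 45 mm high) makes two compartments 156 mm wide, centred at y = +81 and -81 mm.
- liner: Green stiff liner plate, 170 (x) by 150 (y) by 4 mm, lying on the floor of the drawer's free compartment (left or right, it varies), its x along the drawer's x, at most 22 mm off the compartment's centre in x. Origin: centre of the underside. It is mostly hidden under the chest top until the drawer is pulled out.
- case: Closed grey hard spectacle case, 160 mm (x) by 64 mm (y) by 42 mm, lying in the drawer's other compartment. Origin: centre of the underside.
- spray: Blue bottle of lens cleaner, 44 mm diameter, 130 mm high, standing on the table. Origin: centre of the underside.
- tin: Round metal tin, 70 mm diameter, 60 mm high, standing on the table. Origin: centre of the underside.
- screwdriver: Screwdriver with yellow handle, 150 mm long, lying on the table beside the chest, roughly along world x. Origin: about its middle, underside.
- cup: Blue cup, 72 mm rim diameter, 80 mm high, standing on the table. Origin: centre of the underside.
There are look-alikes about, which are no part of the job. Of the things like the red_specs, leave any that is turquoise; of the rest the larger one is meant. Leave any pink or purple look-alike of the case alone.

How it is judged:
By the outcome, as a careful person would: the job done as asked, in the order asked, and still so for the second after the job is handed in, with the robot touching nothing.
It also fails if it takes over 72 s, if anything falls off the work surface, if the arm or the gripper's body presses on something with over 40 N, if the wrist force passes 120 N, or if a joint passes its speed limit or range.

## Working session

There is one attempt and no reset: what is moved stays moved. The work goes in short steps, Python scripts to look and compute and a tool call to move; the robot and the scene stay as the last step left them, time stands still between calls to the robot, and variables do not carry over. Pictures are saved under pics/ and viewed, at most 10 in all, crops included, and the job is handed in when it is done.

Besides the shell and the picture viewer there is one more tool, called after "Request:" in YAML: its name, and indented under it one key for each argument. arm_command: Moves the arm, as the interface text tells. Shifts and turns lie within -1 to 1; 1 stands for 120 mm of shift or pi/4 rad of turn. Its arguments: {"type":"object","properties":{"increments":{"type":"array"},"grip_force":{"type":"number"}},"required":["increments"]}

```bash
mkdir -p pics; ls; cat > h.py <<'E'
import numpy as np, cv2
from rig import ctrl
from scipy.spatial.transform import Rotation as Rn
def snap(n,f):
    ci=ctrl.camera_info(n); im=np.array(ctrl.capture(n)); cv2.imwrite('pics/'+f+'.png',im[:,:,::-1]); return ci,im
def ray(ci,uv,z):
    K=np.array(ci['K'],float);d=np.array(ci['dist'],float);R=np.array(ci['R']);t=np.array(ci['t'])
    p=cv2.undistortPoints(np.array(uv,float).reshape(-1,1,2),K,d).reshape(-1,2)
    D=np.c_[p,np.ones(len(p))]@R; C=-R.T@t
    return C+D*((z-C[2])/D[:,2])[:,None]
def proj(ci,X):
    return cv2.projectPoints(np.array(X,float).reshape(-1,3),cv2.Rodrigues(np.array(ci['R'],float))[0],np.array(ci['t'],float),np.array(ci['K'],float),np.array(ci['dist'],float))[0].reshape(-1,2)
E
python3 - <<'E'
from h import *
import pickle
s=ctrl.sense();print({k:np.round(v,3).tolist() for k,v in s.items()})
out={}
for n in('scene','side'):
    ci,im=snap(n,n+'0');out[n]=(ci,im);print(n,np.round(-np.array(ci['R']).T@np.array(ci['t'])))
pickle.dump(out,open('v0.pkl','wb'))
E
```

```text
pics
{'time_s': 0.0, 'joints': [-1.508, 0.313, 1.498, -0.0, 1.331, -0.223], 'dq': [-0.002, 0.0, -0.001, -0.001, -0.001, 0.002], 'tau': [-0.001, -41.227, -25.974, -0.0, 0.004, -0.0], 'eef_pos': [147.975, -503.463, 230.734], 'ee_rot': [-0.001, 0.99, 0.142, 0.0], 'force': [0.119, 0.009, -0.714], 'wrist_torque': [-0.014, -0.04, 0.018], 'grip_force': 0.0, 'grip_width': 0.999}
scene [1112. -731.  885.]
side [114. 924. 968.]
```

View pics/scene0.png

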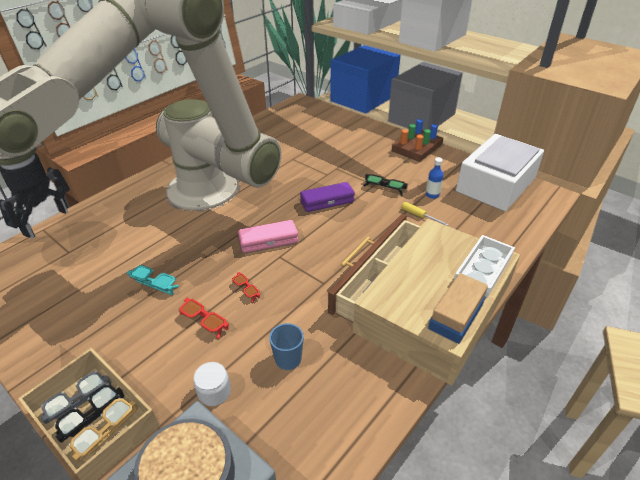

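View pics/side0.png

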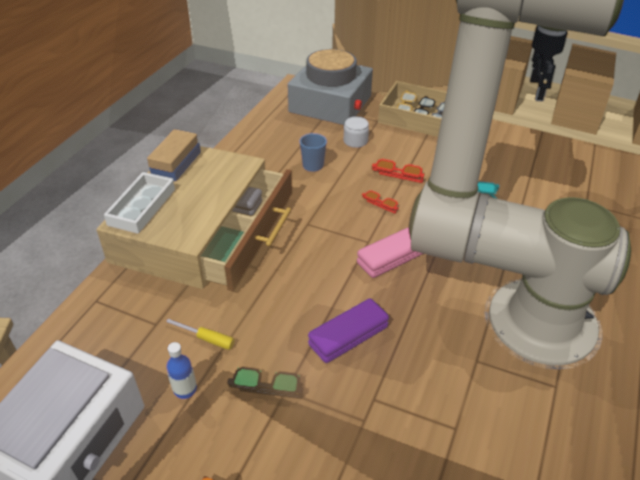

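Red candidates in the scene view are a large pair at (204,316) and a small pair at (246,286), plus a turquoise pair at (153,279). The larger red pair fits the description. The handle is at (357,251), and in the side view the green liner at (223,243) is in the +y compartment with the case in the other. Next I'll measure and take a confirming crop.

```bash
python3 - <<'E'
from h import *
import pickle
o=pickle.load(open('v0.pkl','rb'))
for n in o:
    ci,im=o[n];hsv=cv2.cvtColor(im,cv2.COLOR_RGB2HSV)
    H,S,V=[hsv[:,:,i].astype(int) for i in range(3)]
    ms={'red':((H<5)|(H>174))&(S>170)&(V>110),'pink':(H>150)&(H<175)&(S>70)&(V>150),'purple':(H>125)&(H<148)&(S>120),'brass':(H>19)&(H<28)&(S>150)&(V>150),'teal':(H>82)&(H<95)&(S>130)}
    for k,m in ms.items():
        m=cv2.morphologyEx(m.astype(np.uint8),cv2.MORPH_CLOSE,np.ones((5,5)))
        c,_=cv2.findContours(m,cv2.RETR_EXTERNAL,cv2.CHAIN_APPROX_NONE)
        for q in c:
            if cv2.contourArea(q)<40: continue
            z={'red':24,'pink':42,'purple':42,'brass':62,'teal':24}[k]
            P=ray(ci,q.reshape(-1,2),z)[:,:2].astype(np.float32)
            r=cv2.minAreaRect(P);print(n,k,cv2.boundingRect(q),np.round(cv2.boxPoints(r)).astype(int).tolist(),np.round(r[0]),np.round(r[1]))
ci,im=o['scene'];a=cv2.resize(im[230:390,110:320],None,fx=3.5,fy=3.5,interpolation=cv2.INTER_CUBIC)
cv2.imwrite('pics/crop.png',a[:,:,::-1])
E
```

```text
scene red (180, 298, 49, 41) [[361, -337], [365, -385], [513, -374], [509, -325]] [ 437. -355.] [148.  48.]
scene red (233, 272, 27, 30) [[389, -228], [492, -250], [498, -218], [396, -197]] [ 444. -223.] [ 32. 104.]
scene pink (238, 220, 60, 32) [[283, -100], [362, -153], [449, -23], [370, 30]] [366. -62.] [156.  94.]
scene purple (301, 182, 53, 30) [[290, 134], [377, 82], [462, 224], [374, 276]] [376. 179.] [165. 102.]
scene teal (128, 266, 50, 28) [[165, -349], [178, -398], [323, -360], [310, -310]] [ 244. -354.] [151.  52.]
side red (363, 194, 34, 19) [[382, -190], [478, -208], [482, -186], [386, -168]] [ 432. -188.] [22. 97.]
side red (373, 164, 51, 18) [[360, -308], [362, -360], [498, -353], [495, -301]] [ 429. -331.] [136.  53.]
side pink (358, 228, 61, 49) [[268, -60], [337, -107], [427, 24], [358, 71]] [347. -18.] [159.  83.]
side purple (309, 300, 79, 61) [[277, 166], [341, 128], [426, 269], [362, 308]] [352. 218.] [165.  74.]
side brass (197, 327, 36, 22) [[533, 368], [533, 340], [606, 341], [606, 369]] [569. 354.] [73. 28.]
side teal (478, 182, 20, 13) [[176, -379], [225, -380], [225, -336], [177, -336]] [ 201. -358.] [44. 48.]
```

View pics/crop.png

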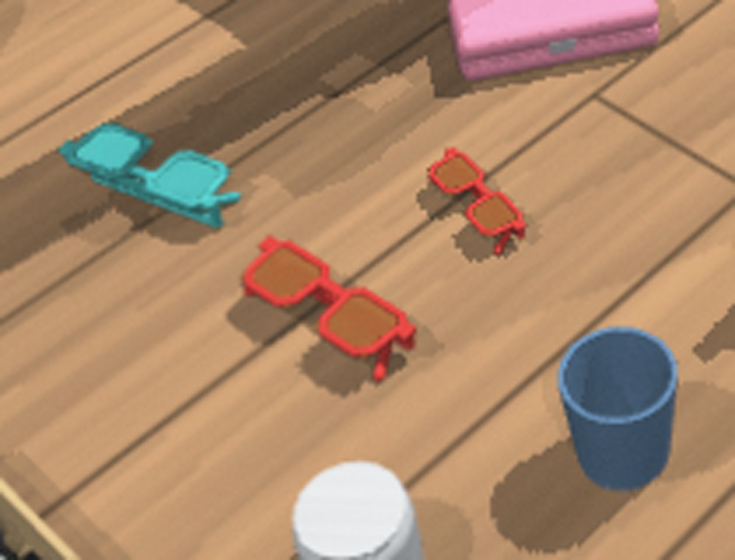

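The crop confirms it: the large red pair (scene 204,316) is clearly bigger than the red pair beside it, and the third pair is turquoise. Next I'll locate the handle.

```bash
python3 - <<'E'
from h import *
import pickle
o=pickle.load(open('v0.pkl','rb'))
for n,b in(('scene',(335,228,380,272)),('side',(250,200,298,250))):
    ci,im=o[n];x0,y0,x1,y1=b
    hsv=cv2.cvtColor(im,cv2.COLOR_RGB2HSV)[y0:y1,x0:x1].astype(int)
    m=((hsv[:,:,0]>17)&(hsv[:,:,0]<30)&(hsv[:,:,1]>125)&(hsv[:,:,2]>130)).astype(np.uint8)
    nl,l,st,ce=cv2.connectedComponentsWithStats(m)
    k=1+np.argmax(st[1:,4]); ys,xs=np.where(l==k);P=ray(ci,np.c_[xs+x0,ys+y0],62)[:,:2].astype(np.float32)
    print(n,st[k],np.round(cv2.fitLine(P,cv2.DIST_HUBER,0,.01,.01).ravel(),3),cv2.minAreaRect(P))
# drawer front top edge / chest corners, by eye
print(ray(o['side'][0],[[290,172],[229,283]],84).round(), ray(o['scene'][0],[[331,290],[402,221]],84).round())
ci,im=o['side'];print(ray(ci,[[265,158],[201,277]],100).round())
E
```

```text
scene [ 6 10 33 28 68] [ 5.0000e-02 -9.9900e-01  6.0256e+02  9.0570e+00] ((607.5501098632812, 18.05611801147461), (25.959854125976562, 124.23456573486328), 3.867408514022827)
side [  6   7  35  39 338] [ 8.20000e-02 -9.97000e-01  6.00495e+02  2.61660e+01] ((610.8366088867188, 24.74915313720703), (39.71578598022461, 135.68934631347656), 4.183989524841309)
[[ 646. -140.   84.]
 [ 599.  239.   84.]] [[ 649. -143.   84.]
 [ 638.  172.   84.]]
[[ 717. -148.  100.]
 [ 649.  260.  100.]]
```

Request:
arm_command:
  increments:
    - {"dr": [0,0,0],"offset": [0.34,-0.17,-0.03],"hand": 1}
    - {"dr": [0,0,0],"offset": [0.34,-0.17,-0.03],"hand": 1}
    - {"dr": [0,0,0],"offset": [0.34,-0.17,-0.03],"hand": 1}
    - {"dr": [0,0,0],"offset": [0.34,-0.17,-0.03],"hand": 1}
    - {"dr": [0,0,0],"offset": [0.34,-0.17,-0.03],"hand": 1}
    - {"dr": [0,0,0],"offset": [0.34,-0.17,-0.03],"hand": 1}
    - {"dr": [0,0,0],"offset": [0.34,-0.17,-0.03],"hand": 1}
    - {"dr": [0,0,0],"offset": [0,0,0],"hand": 1}

```text
time_s: 0.9
eef_pos: [384.5, -282.9, 256.8]
ee_rot: [-0.0, 0.989, 0.145, 0.001]
force: [-0.4, -0.4, -0.7]
grip_width: 0.999
grip_force: 0.0
```

```bash
python3 - <<'E'
from h import *
import pickle
s=ctrl.sense();ci,im=snap('wrist','w1');pickle.dump((ci,im),open('w1.pkl','wb'))
R=np.array(ci['R']);print(s['eef_pos'],(-R.T@np.array(ci['t'])).round(),R.round(2).tolist())
E
```

```text
[ 384.47424309 -282.85734412  256.78434142] [ 457. -260.  400.] [[0.29, -0.96, -0.0], [-0.91, -0.27, 0.3], [-0.29, -0.09, -0.95]]
```

View pics/w1.png

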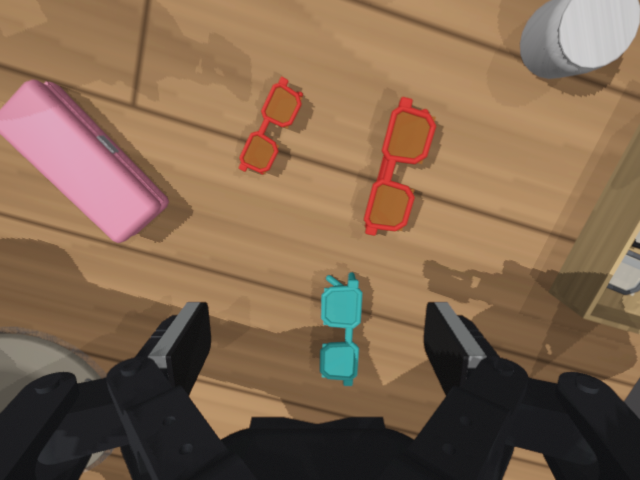

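The wrist view shows the large red pair with lenses at about (409,135) and (389,206), the small red pair at (270,130) and the turquoise pair at (340,330). Next I'll measure the lens centres.

```bash
python3 - <<'E'
from h import *
import pickle
ci,im=pickle.load(open('w1.pkl','rb'))
hsv=cv2.cvtColor(im,cv2.COLOR_RGB2HSV).astype(int);H,S,V=[hsv[:,:,i] for i in range(3)]
roi=np.zeros(H.shape,bool);roi[85:245,350:450]=1
red=((H<5)|(H>174))&(S>170)&(V>110)&roi
c,_=cv2.findContours(red.astype(np.uint8),cv2.RETR_CCOMP,cv2.CHAIN_APPROX_NONE)
for q in c:
    if cv2.contourArea(q)>300:
        P=ray(ci,q.reshape(-1,2),26)[:,:2].astype(np.float32);r=cv2.minAreaRect(P)
        M=cv2.moments(P.reshape(-1,1,2));print(cv2.contourArea(q),np.round(r[0],1),np.round(r[1],1),r[2],round(M['m10']/M['m00'],1),round(M['m01']/M['m00'],1))
E
```

```text
4608.0 [ 433.  -353.7] [139.2  45.4] 4.4588189125061035 433.2 -351.8
1300.5 [ 397.2 -356.4] [44.1 37.1] 4.298527717590332 397.2 -355.8
1544.0 [ 469.  -350.8] [44.  36.9] 4.125413417816162 469.0 -350.2
```

Request:
arm_command:
  increments:
    - {"dr": [0,0,0],"offset": [0.305,-0.238,0.06],"hand": 1}
    - {"dr": [0,0,0],"offset": [0.305,-0.238,0.06],"hand": 1}
    - {"dr": [0,0,0],"offset": [0.305,-0.238,0.06],"hand": 1}
    - {"dr": [0,0,0],"offset": [0.305,-0.238,0.06],"hand": 1}
    - {"dr": [0,0,0],"offset": [0.305,-0.238,0.06],"hand": 1}
    - {"dr": [0,0,0],"offset": [0.305,-0.238,0.06],"hand": 1}
    - {"dr": [0,0,0],"offset": [0.305,-0.238,0.06],"hand": 1}
    - {"dr": [0,0,-0.19],"offset": [0,0,0],"hand": 1}

```text
time_s: 1.75
eef_pos: [572.3, -19.3, 204.2]
ee_rot: [-0.001, 0.976, 0.217, -0.001]
force: [-0.0, -0.7, 0.4]
grip_width: 0.998
grip_force: 0.0
```

Request:
arm_command:
  increments:
    - {"dr": [0,0,-0.19],"offset": [0,0,0],"hand": 1}
    - {"dr": [0,0,-0.19],"offset": [0,0,0],"hand": 1}
    - {"dr": [0,0,-0.19],"offset": [0,0,0],"hand": 1}
    - {"dr": [0,0,-0.19],"offset": [0,0,0],"hand": 1}
    - {"dr": [0,0,-0.19],"offset": [0,0,0],"hand": 1}
    - {"dr": [0,0,-0.19],"offset": [0,0,0],"hand": 1}
    - {"dr": [0,0,-0.19],"offset": [0,0,0],"hand": 1}
    - {"dr": [0,0,-0.19],"offset": [0,0,0],"hand": 1}

```text
time_s: 2.55
eef_pos: [570.9, -23.6, 205.6]
ee_rot: [-0.0, 0.685, 0.729, -0.0]
force: [0.7, -0.5, -0.8]
grip_width: 1.001
grip_force: 0.0
```

```bash
python3 - <<'E'
from h import *
import pickle
s=ctrl.sense();ci,im=snap('wrist','w2');pickle.dump((ci,im),open('w2.pkl','wb'))
print(s['eef_pos'],s['ee_rot'],s['joints'],proj(ci,[[605,20,62],[598,80,62]]))
E
```

```text
[570.91873527 -23.58205842 205.61776551] [-3.38943164e-04  6.84622906e-01  7.28897282e-01 -3.38434442e-04] [-2.46127880e-01  4.35163886e-01  1.39162213e+00 -2.70436441e-04
  1.31572816e+00 -3.08683188e-01] [[365.09719415 168.84006799]
 [363.90454431  84.59890352]]
```

View pics/w2.png

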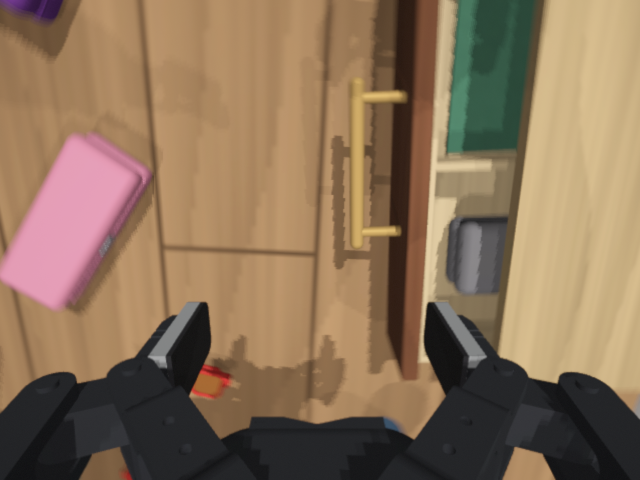

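The handle bar runs from about (357,80) to (356,247), with the drawer front to its right, the liner at upper right and the grey case at lower right.

```bash
python3 - <<'E'
from h import *
import pickle
ci,im=pickle.load(open('w2.pkl','rb'))
hsv=cv2.cvtColor(im,cv2.COLOR_RGB2HSV).astype(int)[70:260,340:364]
m=((hsv[:,:,0]>15)&(hsv[:,:,0]<30)&(hsv[:,:,1]>115)&(hsv[:,:,2]>150)).astype(np.uint8)
n,l,st,ce=cv2.connectedComponentsWithStats(m);k=1+np.argmax(st[1:,4]);print(st[k])
ys,xs=np.where(l==k);P=ray(ci,np.c_[xs+340,ys+70],64)[:,:2].astype(np.float32);print(cv2.minAreaRect(P))
print(ray(ci,[[440,0],[415,378],[428,0],[395,378]],78).round(1))
s=ctrl.sense();R=Rn.from_quat(np.roll(s['ee_rot'],-1)).as_matrix()
print((R.T@(np.array([*cv2.minAreaRect(P)[0],0])-s['eef_pos']*[1,1,0])/120).round(3))
E
```

```text
[   7    6   17  174 2357]
((597.3577880859375, 19.94997787475586), (11.536839485168457, 131.0178680419922), 5.751769065856934)
[[ 639.7  131.3   78. ]
 [ 664.8 -156.4   78. ]
 [ 632.   130.8   78. ]
 [ 647.3 -157.6   78. ]]
[ 0.346  0.245 -0.   ]
```

Request:
arm_command:
  increments:
    - {"dr": [0,0,-0.045],"offset": [0,0,0],"hand": -0.35}
    - {"dr": [0,0,0],"offset": [0.18,0.11,0.2],"hand": -0.35}
    - {"dr": [0,0,0],"offset": [0.18,0.11,0.2],"hand": -0.35}
    - {"dr": [0,0,0],"offset": [0,0,0.3],"hand": -0.35}
    - {"dr": [0,0,0],"offset": [0,0,0],"hand": -0.35}
    - {"dr": [0,0,0],"offset": [0,0,0],"hand": -0.35}

```text
time_s: 3.2
eef_pos: [593.5, 22.3, 122.6]
ee_rot: [-0.0, 0.674, 0.738, -0.0]
force: [-0.6, -0.1, 0.8]
grip_width: 0.326
grip_force: 0.0
```

```bash
python3 - <<'E'
from h import *
s=ctrl.sense();R=Rn.from_quat(np.roll(s['ee_rot'],-1)).as_matrix()
print(s['eef_pos'].round(1) if hasattr(s['eef_pos'],'round') else s['eef_pos'],s['grip_width'],np.degrees(np.arctan2(R[1,1],R[0,1])),(R.T@(np.array([597.4,20,43])-s['eef_pos'])/120).round(3))
E
```

```text
[593.5  22.3 122.6] 0.3262768397198078 5.203544166247852 [-0.022  0.031  0.664]
```

Request:
arm_command:
  increments:
    - {"dr": [0,0,0],"offset": [-0.02,0.02,0.16],"hand": -0.35}
    - {"dr": [0,0,0],"offset": [0,0,0.25],"hand": -0.35}
    - {"dr": [0,0,0],"offset": [0,0,0.24],"hand": -0.35}
    - {"dr": [0,0,0],"offset": [0,0,0],"hand": -0.35}
    - {"dr": [0,0,0],"offset": [0,0,0],"hand": -1}
    - {"dr": [0,0,0],"offset": [0,0,0],"hand": -1}
    - {"dr": [0,0,0],"offset": [0,0,0],"hand": -1}
    - {"dr": [0,0,0],"offset": [0,0,0],"hand": -1}
  grip_force: 40

```text
time_s: 4.0
eef_pos: [597.2, 20.2, 46.2]
ee_rot: [0.002, 0.674, 0.739, 0.001]
force: [-0.8, -2.6, 7.2]
grip_width: 0.107
grip_force: 39.2
```

Request:
arm_command:
  increments:
    - {"dr": [0,0,0],"offset": [0,-0.06,0],"hand": -1}
    - {"dr": [0,0,0],"offset": [0,-0.12,0],"hand": -1}
    - {"dr": [0,0,0],"offset": [0,-0.16,0],"hand": -1}
    - {"dr": [0,0,0],"offset": [0,-0.16,0],"hand": -1}
    - {"dr": [0,0,0],"offset": [0,-0.16,0],"hand": -1}
    - {"dr": [0,0,0],"offset": [0,-0.12,0],"hand": -1}
    - {"dr": [0,0,0],"offset": [0,-0.06,0],"hand": -1}
    - {"dr": [0,0,0],"offset": [0,0,0],"hand": -1}

```text
time_s: 4.8
eef_pos: [495.9, 12.0, 46.2]
ee_rot: [0.001, 0.674, 0.739, 0.001]
force: [-1.4, 5.1, 12.4]
grip_width: 0.109
grip_force: 40.4
```

Request:
arm_command:
  increments:
    - {"dr": [0,0,0],"offset": [0,-0.06,0],"hand": -1}
    - {"dr": [0,0,0],"offset": [0,-0.06,0],"hand": -1}
    - {"dr": [0,0,0],"offset": [0,-0.06,0],"hand": -1}
    - {"dr": [0,0,0],"offset": [0,-0.06,0],"hand": -1}
    - {"dr": [0,0,0],"offset": [0,0,0],"hand": -1}

```text
time_s: 5.3
eef_pos: [476.9, 10.1, 46.7]
ee_rot: [0.01, 0.675, 0.738, 0.01]
force: [52.5, 23.9, -28.6]
grip_width: 0.105
grip_force: 39.8
```

Request:
arm_command:
  increments:
    - {"dr": [0,0,0],"offset": [0,0.05,0],"hand": -1}
    - {"dr": [0,0,0],"offset": [0,0.03,0],"hand": -1}
    - {"dr": [0,0,0],"offset": [0,0,0],"hand": -0.35}
    - {"dr": [0,0,0],"offset": [0,0,0],"hand": -0.35}
    - {"dr": [0,0,0],"offset": [0,0,0],"hand": -0.35}
    - {"dr": [0,0,0],"offset": [0,0,-0.2],"hand": -0.35}
    - {"dr": [0,0,0],"offset": [0,0,-0.35],"hand": -0.35}
    - {"dr": [0,0,0],"offset": [0,0,-0.4],"hand": -0.35}

```text
time_s: 6.1
eef_pos: [475.5, 10.0, 158.7]
ee_rot: [-0.001, 0.673, 0.739, -0.001]
force: [0.9, 0.1, 0.0]
grip_width: 0.323
grip_force: 0.0
```

Request:
arm_command:
  increments:
    - {"dr": [0,0,0],"offset": [0,0.2,-0.35],"hand": 0}
    - {"dr": [0,0,0],"offset": [0,0.3,-0.25],"hand": 1}
    - {"dr": [0,0,0],"offset": [0,0,0],"hand": 1}

```text
time_s: 6.4
eef_pos: [540.2, 15.2, 234.3]
ee_rot: [0.004, 0.673, 0.739, 0.002]
force: [-0.5, 0.4, -1.4]
grip_width: 0.825
grip_force: 0.0
```

```bash
python3 - <<'E'
from h import *
import pickle
s=ctrl.sense();ci,im=snap('wrist','w3');pickle.dump((ci,im,s),open('w3.pkl','wb'))
print(s['eef_pos'],s['ee_rot'])
E
```

```text
[540.16054855  15.19490114 234.32284027] [0.00390411 0.67331267 0.73934341 0.00247781]
```

View pics/w3.png

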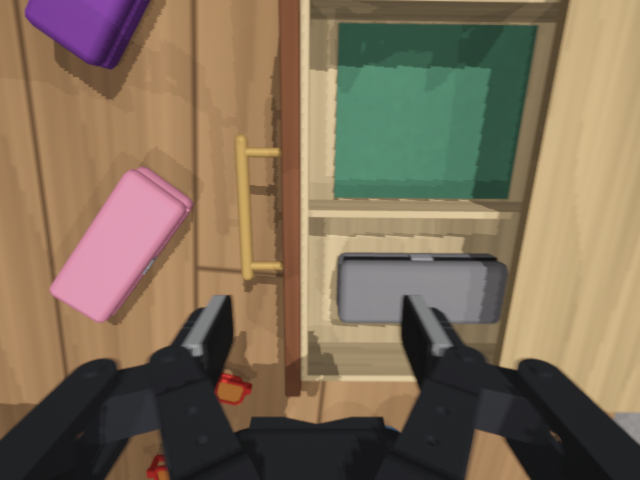

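The drawer is fully out. The liner runs from about (337,22) to (333,198), with its front edge about 28 px from the front wall's inner face at column 308. The case is at (420,288).

```bash
python3 - <<'E'
from h import *
import pickle
ci,im,s=pickle.load(open('w3.pkl','rb'))
hsv=cv2.cvtColor(im,cv2.COLOR_RGB2HSV).astype(int)
m=((hsv[:,:,0]>65)&(hsv[:,:,0]<92)&(hsv[:,:,1]>100)).astype(np.uint8)
m=cv2.morphologyEx(m,cv2.MORPH_OPEN,np.ones((5,5)))
n,l,st,ce=cv2.connectedComponentsWithStats(m);k=1+np.argmax(st[1:,4]);print(st[k])
c,_=cv2.findContours((l==k).astype(np.uint8),0,1);ap=cv2.approxPolyDP(max(c,key=cv2.contourArea),6,True).reshape(-1,2)
P=ray(ci,ap,26)
psi=np.arctan2(s['ee_rot'][2],s['ee_rot'][1])*2-np.pi/2; print('psi',np.degrees(psi))
b=cv2.minAreaRect(ray(ci,[[241,138],[247,278]],64)[:,:2].astype(np.float32));print('bar',ray(ci,[[241,138],[247,278]],64).round(1))
h=ray(ci,[[244,208]],64)[0]
psi=np.radians(5.5);U=np.array([[np.cos(psi),np.sin(psi)],[-np.sin(psi),np.cos(psi)]])
f=lambda p:(U@(p[:,:2]-h[:2]).T).T.round(1).tolist()
print('h',h.round(1));print(ap.tolist(),P.round(1).tolist());print('liner rel handle',f(P))
print('divider top',f(ray(ci,[[310,202],[310,215],[520,203]],67)),'front in top',f(ray(ci,[[301,100],[301,300]],78)),'left wall',f(ray(ci,[[312,2],[312,18]],78)))
E
```

```text
[ 452   26   81   56 2387]
psi 5.352372742657903
bar [[473.3  72.1  64. ]
 [482.7 -53.   64. ]]
h [477.7  13.3  64. ]
[[454, 29], [460, 37], [452, 48], [464, 52], [466, 35], [470, 50], [456, 61], [471, 66], [475, 48], [491, 64], [488, 55], [499, 53], [491, 81], [508, 74], [510, 63], [513, 76], [526, 68], [515, 58], [525, 59], [530, 27], [494, 26], [499, 31], [486, 48], [479, 32], [472, 41], [469, 28]] [[643.7, 175.8, 26.0], [650.1, 170.3, 26.0], [645.0, 161.4, 26.0], [656.0, 159.2, 26.0], [654.9, 172.3, 26.0], [660.8, 161.2, 26.0], [650.6, 151.6, 26.0], [664.5, 148.9, 26.0], [664.8, 163.2, 26.0], [681.6, 152.1, 26.0], [677.3, 158.8, 26.0], [686.4, 161.2, 26.0], [684.8, 138.6, 26.0], [698.4, 145.5, 26.0], [697.9, 154.3, 26.0], [703.2, 144.4, 26.0], [712.8, 151.7, 26.0], [701.2, 158.6, 26.0], [710.1, 158.6, 26.0], [707.7, 183.1, 26.0], [677.1, 181.1, 26.0], [682.2, 177.8, 26.0], [674.3, 164.0, 26.0], [665.4, 175.5, 26.0], [661.0, 168.2, 26.0], [656.3, 177.7, 26.0]]
liner rel handle [[180.8, 145.9], [186.7, 139.8], [180.8, 131.4], [191.5, 128.2], [191.6, 141.3], [196.5, 129.8], [185.4, 121.2], [199.0, 117.1], [200.6, 131.3], [216.2, 118.6], [212.6, 125.8], [221.9, 127.3], [218.2, 104.9], [232.3, 110.5], [232.7, 119.3], [237.0, 108.9], [247.3, 115.3], [236.4, 123.3], [245.2, 122.4], [245.2, 147.0], [214.5, 148.0], [219.3, 144.2], [210.1, 131.2], [202.4, 143.5], [197.3, 136.7], [193.5, 146.6]]
divider top [[57.6, 5.7], [57.5, -5.8], [238.7, 3.8]] front in top [[51.5, 87.5], [48.8, -82.1]] left wall [[60.4, 152.5], [60.3, 142.5]]
```

```bash
python3 - <<'E'
from h import *
import pickle
ci,im,s=pickle.load(open('w3.pkl','rb'))
psi=np.radians(4.8);U=np.array([[np.cos(psi),np.sin(psi)],[-np.sin(psi),np.cos(psi)]]);h=np.array([477.2,11.5])
f=lambda p:(U@(p[:,:2]-h).T).T.round(1).tolist()
P=ray(ci,[[338,22],[333,198],[512,199],[537,25]],26);print(P.round(1).tolist(),f(P))
print('floor front', f(ray(ci,[[308,60],[308,190]],22)),'board',f(ray(ci,[[555,50],[525,200]],100)))
for rel in(49+75,49+85,49+95):
  for g in(0,-36): print(rel,g,(h+U.T@[rel+g,81]).round(1))
E
```

```text
[[544.9, 171.9, 26.0], [556.7, 21.4, 26.0], [730.4, 36.2, 26.0], [713.2, 185.1, 26.0]] [[80.9, 154.2], [80.1, 3.2], [254.4, 3.4], [249.7, 153.3]]
floor front [[55.6, 125.4], [55.8, 10.2]] board [[225.1, 122.0], [223.7, 18.0]]
124 0 [594.  102.6]
124 -36 [558.1  99.6]
134 0 [604.  103.4]
134 -36 [568.1 100.4]
144 0 [613.9 104.3]
144 -36 [578.  101.3]
```

Request:
arm_command:
  increments:
    - {"dr": [0,0,0],"offset": [-0.33,-0.164,0],"hand": 1}
    - {"dr": [0,0,0],"offset": [-0.33,-0.164,0],"hand": 1}
    - {"dr": [0,0,0],"offset": [-0.33,-0.164,0],"hand": 1}
    - {"dr": [0,0,0],"offset": [-0.33,-0.164,0],"hand": 1}
    - {"dr": [0,0,0],"offset": [-0.33,-0.164,0],"hand": 1}
    - {"dr": [0,0,0],"offset": [-0.33,-0.164,0],"hand": 1}
    - {"dr": [0,0,0],"offset": [-0.33,-0.164,0],"hand": 1}
    - {"dr": [0,0,0],"offset": [-0.33,-0.164,0],"hand": 1}

```text
time_s: 7.25
eef_pos: [407.1, -315.3, 228.8]
ee_rot: [-0.001, 0.674, 0.739, 0.0]
force: [1.3, 0.1, 0.0]
grip_width: 1.001
grip_force: 0.0
```

Request:
arm_command:
  increments:
    - {"dr": [0,0,0.184],"offset": [-0.2,-0.1,0],"hand": 1}
    - {"dr": [0,0,0.184],"offset": [0,0,0],"hand": 1}
    - {"dr": [0,0,0.184],"offset": [0,0,0],"hand": 1}
    - {"dr": [0,0,0.184],"offset": [0,0,0],"hand": 1}
    - {"dr": [0,0,0.184],"offset": [0,0,0],"hand": 1}
    - {"dr": [0,0,0.184],"offset": [0,0,0],"hand": 1}
    - {"dr": [0,0,0.184],"offset": [0,0,0],"hand": 1}
    - {"dr": [0,0,0.184],"offset": [0,0,0],"hand": 1}

```text
time_s: 8.05
eef_pos: [398.4, -338.6, 228.7]
ee_rot: [-0.002, 0.969, 0.248, -0.001]
force: [-0.6, 0.0, -0.5]
grip_width: 1.004
grip_force: 0.0
```

Request:
arm_command:
  increments:
    - {"dr": [0,0,0.184],"offset": [0,0,0],"hand": 1}
    - {"dr": [0,0,0.184],"offset": [0,0,0],"hand": 1}
    - {"dr": [0,0,0.184],"offset": [0,0,0],"hand": 1}
    - {"dr": [0,0,0],"offset": [0,0,0],"hand": 1}

```text
time_s: 8.45
eef_pos: [398.5, -338.8, 228.8]
ee_rot: [-0.001, 0.999, 0.036, -0.001]
force: [0.0, 0.2, 0.5]
grip_width: 1.004
grip_force: 0.0
```

```bash
cat > d.py <<'E'
from h import *
import sys
s=ctrl.sense();R=Rn.from_quat(np.roll(s['ee_rot'],-1)).as_matrix()
t=np.array([float(v) for v in sys.argv[1:4]])
print('yaw',np.degrees(np.arctan2(R[1,0],R[0,0])).round(2),'tilt',R[:,2].round(3),'units',(R.T@(t-s['eef_pos'])/120).round(3))
E
python3 d.py 397.2 -356 3; python3 - <<'E'
from h import *
ci,im=snap('wrist','w4');hsv=cv2.cvtColor(im,cv2.COLOR_RGB2HSV).astype(int);H,S,V=[hsv[:,:,i] for i in range(3)]
red=((H<5)|(H>174))&(S>170)&(V>110)
c,_=cv2.findContours(red.astype(np.uint8),cv2.RETR_CCOMP,cv2.CHAIN_APPROX_NONE)
for q in c:
    if cv2.contourArea(q)>500:
        P=ray(ci,q.reshape(-1,2),26)[:,:2].astype(np.float32);r=cv2.minAreaRect(P)
        print(cv2.contourArea(q),np.round(r[0],1),np.round(r[1],1),round(r[2],1))
E
```

```text
yaw 4.18 tilt [-0.002  0.002 -1.   ] units [-0.018  0.147  1.882]
2681.0 [ 436.4 -220. ] [31.8 96.6] 78.2
795.0 [ 411.8 -214.8] [26.1 31.3] 78.2
915.0 [ 460.9 -224.8] [26.2 31.3] 78.3
5367.0 [ 433.7 -353.3] [138.7  45.2] 4.5
1520.0 [ 397.3 -356.2] [43.2 36.9] 4.2
1825.0 [ 469.8 -350.6] [43.1 36.3] 4.1
```

Request:
arm_command:
  increments:
    - {"dr": [0,0,0],"offset": [-0.018,0.145,0.36],"hand": 1}
    - {"dr": [0,0,0],"offset": [0,0,0.4],"hand": 1}
    - {"dr": [0,0,0],"offset": [0,0,0.4],"hand": 1}
    - {"dr": [0,0,0],"offset": [0,0,0.36],"hand": 1}
    - {"dr": [0,0,0],"offset": [0,0,0.22],"hand": 1}
    - {"dr": [0,0,0],"offset": [0,0,0.12],"hand": 1}
    - {"dr": [0,0,0],"offset": [0,0,0],"hand": 0.3}
    - {"dr": [0,0,0],"offset": [0,0,0],"hand": 0.3}
  grip_force: 25

```text
time_s: 9.3
eef_pos: [398.4, -357.0, 7.2]
ee_rot: [-0.0, 0.999, 0.038, -0.0]
force: [-0.3, -0.6, 0.5]
grip_width: 0.694
grip_force: 0.0
```

Request:
arm_command:
  increments:
    - {"dr": [0,0,0],"offset": [0,0,0],"hand": -0.1}
    - {"dr": [0,0,0],"offset": [0,0,0],"hand": -0.3}
    - {"dr": [0,0,0],"offset": [0,0,0],"hand": -0.3}
    - {"dr": [0,0,0],"offset": [0,0,0],"hand": -0.3}

```text
time_s: 9.7
eef_pos: [398.8, -357.5, 8.0]
ee_rot: [0.001, 0.999, 0.038, 0.0]
force: [-0.3, -0.1, 6.9]
grip_width: 0.537
grip_force: 26.1
```

Request:
arm_command:
  increments:
    - {"dr": [0,0,0],"offset": [0,0,-0.12],"hand": -0.3}
    - {"dr": [0,0,0],"offset": [0,0,-0.25],"hand": -0.3}
    - {"dr": [0,0,0],"offset": [0,0,-0.35],"hand": -0.3}
    - {"dr": [0,0,0],"offset": [0,0,-0.35],"hand": -0.3}
    - {"dr": [0,0,0],"offset": [0,0,-0.15],"hand": -0.3}
    - {"dr": [0,0,0],"offset": [0.08,-0.166,0],"hand": -0.3}
    - {"dr": [0,0,0],"offset": [0.14,-0.29,0],"hand": -0.3}
    - {"dr": [0,0,0],"offset": [0.16,-0.33,0],"hand": -0.3}

```text
time_s: 10.5
eef_pos: [437.1, -259.0, 153.7]
ee_rot: [0.0, 0.999, 0.036, 0.0]
force: [0.8, -0.7, -1.6]
grip_width: 0.531
grip_force: 25.9
```

Request:
arm_command:
  increments:
    - {"dr": [0,0,0],"offset": [0.16,-0.33,0],"hand": -0.3}
    - {"dr": [0,0,0],"offset": [0.16,-0.33,0],"hand": -0.3}
    - {"dr": [0,0,0],"offset": [0.16,-0.33,0],"hand": -0.3}
    - {"dr": [0,0,0],"offset": [0.16,-0.33,0],"hand": -0.3}
    - {"dr": [0,0,0],"offset": [0.16,-0.33,0],"hand": -0.3}
    - {"dr": [0,0,0],"offset": [0.16,-0.33,0],"hand": -0.3}
    - {"dr": [0,0,0],"offset": [0.16,-0.33,0],"hand": -0.3}
    - {"dr": [0,0,0],"offset": [0.14,-0.29,0],"hand": -0.3}

```text
time_s: 11.3
eef_pos: [564.9, 65.0, 153.7]
ee_rot: [-0.0, 0.999, 0.038, 0.0]
force: [0.5, -1.4, -0.9]
grip_width: 0.53
grip_force: 25.9
```

Request:
arm_command:
  increments:
    - {"dr": [0,0,0],"offset": [0.12,-0.2,0],"hand": -0.3}
    - {"dr": [0,0,0],"offset": [0,0,0],"hand": -0.3}
    - {"dr": [0,0,0],"offset": [0,0,0],"hand": -0.3}

```text
time_s: 11.6
eef_pos: [576.9, 88.0, 153.3]
ee_rot: [0.0, 0.999, 0.038, -0.0]
force: [-1.0, -0.2, -0.3]
grip_width: 0.528
grip_force: 25.9
```

```bash
python3 d.py 579.3 97.9 48; python3 - <<'E'
from h import *
ci,im=snap('wrist','w5');ci2,b=snap('side','s5')
cv2.imwrite('pics/m5.png',np.hstack([cv2.resize(im,(400,300)),cv2.resize(b[100:340,60:380],(400,300))])[:,:,::-1])
s=ctrl.sense();print(s['grip_width'],s['joints'])
E
```

```text
yaw 4.34 tilt [-0. -0. -1.] units [ 0.026 -0.081  0.877]
0.5321373175874818 [-5.09487746e-02  5.07394819e-01  1.42245543e+00 -1.89776945e-04
  1.21188281e+00  1.44614440e+00]
```

View pics/m5.png

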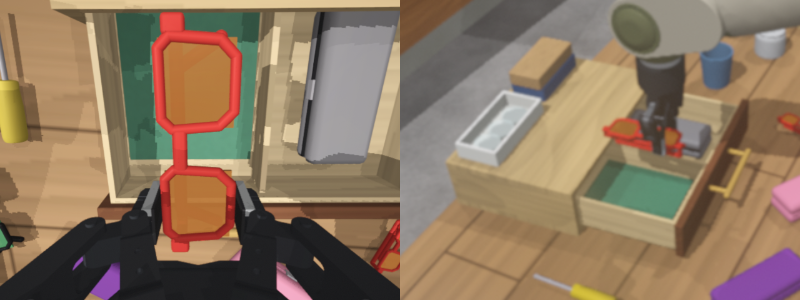

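The specs are held level, in line with the drawer over the liner compartment. I'll lower them clear of the top board's edge, shift back, then set them down.

Request:
arm_command:
  increments:
    - {"dr": [0,0,0],"offset": [0.026,-0.08,0.1],"hand": -0.3}
    - {"dr": [0,0,0],"offset": [0,0,0.25],"hand": -0.3}
    - {"dr": [0,0,0],"offset": [0,0,0.25],"hand": -0.3}
    - {"dr": [0,0,0],"offset": [0,0,0.2],"hand": -0.3}
    - {"dr": [0,0,0],"offset": [0,0,0.06],"hand": -0.3}
    - {"dr": [0,0,0],"offset": [0.06,0,0],"hand": -0.3}
    - {"dr": [0,0,0],"offset": [0.06,0,0],"hand": -0.3}
    - {"dr": [0,0,0],"offset": [0,0,0],"hand": -0.3}

```text
time_s: 12.5
eef_pos: [595.6, 98.6, 51.4]
ee_rot: [0.0, 0.999, 0.037, 0.002]
force: [0.3, -0.3, -0.5]
grip_width: 0.531
grip_force: 25.9
```

Request:
arm_command:
  increments:
    - {"dr": [0,0,0],"offset": [0,0,0.04],"hand": -0.3}
    - {"dr": [0,0,0],"offset": [0,0,0.04],"hand": -0.3}
    - {"dr": [0,0,0],"offset": [0,0,0.03],"hand": -0.3}
    - {"dr": [0,0,0],"offset": [0,0,0],"hand": -0.3}

```text
time_s: 12.9
eef_pos: [593.4, 98.7, 36.3]
ee_rot: [-0.0, 0.999, 0.037, -0.001]
force: [0.0, 0.7, 0.3]
grip_width: 0.531
grip_force: 25.9
```

Request:
arm_command:
  increments:
    - {"dr": [0,0,0],"offset": [0,0,0.02],"hand": -0.3}
    - {"dr": [0,0,0],"offset": [0,0,0],"hand": -0.3}

```text
time_s: 13.1
eef_pos: [593.8, 98.7, 34.3]
ee_rot: [-0.0, 0.999, 0.037, -0.0]
force: [0.2, 0.1, 0.2]
grip_width: 0.531
grip_force: 25.9
```

Request:
arm_command:
  increments:
    - {"dr": [0,0,0],"offset": [0,0,0.015],"hand": -0.3}
    - {"dr": [0,0,0],"offset": [0,0,0],"hand": -0.3}

```text
time_s: 13.3
eef_pos: [594.9, 98.7, 34.0]
ee_rot: [0.0, 0.999, 0.037, 0.002]
force: [-0.2, 0.4, 6.0]
grip_width: 0.533
grip_force: 26.5
```

Request:
arm_command:
  increments:
    - {"dr": [0,0,0],"offset": [0,0,0],"hand": 0.2}
    - {"dr": [0,0,0],"offset": [0,0,0],"hand": 0.5}
    - {"dr": [0,0,0],"offset": [0,0,0],"hand": 0.5}
    - {"dr": [0,0,0],"offset": [0,0,-0.15],"hand": 0.5}
    - {"dr": [0,0,0],"offset": [0,0,-0.3],"hand": 0.5}
    - {"dr": [0,0,0],"offset": [0,0,-0.4],"hand": 0.5}
    - {"dr": [0,0,0],"offset": [-0.15,0,-0.35],"hand": 0.5}
    - {"dr": [0,0,0],"offset": [-0.35,0,0],"hand": 0.5}

```text
time_s: 14.1
eef_pos: [537.1, 93.9, 181.9]
ee_rot: [0.0, 0.999, 0.037, 0.006]
force: [0.5, 0.8, -0.7]
grip_width: 0.753
grip_force: 0.0
```

```bash
python3 - <<'E'
from h import *
ci,im=snap('wrist','w6')
s=ctrl.sense();print(s['eef_pos'],s['ee_rot'])
hsv=cv2.cvtColor(im,cv2.COLOR_RGB2HSV).astype(int);H,S,V=[hsv[:,:,i] for i in range(3)]
red=((H<5)|(H>174))&(S>170)&(V>60)
psi=np.radians(4.8);U=np.array([[np.cos(psi),np.sin(psi)],[-np.sin(psi),np.cos(psi)]]);h=np.array([477.2,11.5])
c,_=cv2.findContours(red.astype(np.uint8),cv2.RETR_EXTERNAL,cv2.CHAIN_APPROX_NONE)
for q in c:
    if cv2.contourArea(q)>1000:
        P=ray(ci,q.reshape(-1,2),52)[:,:2].astype(np.float32);r=cv2.minAreaRect(P)
        print(cv2.boundingRect(q),np.round(r[0],1),np.round(r[1],1),round(r[2],1),(U@(np.array(r[0])-h)).round(1))
E
```

```text
[527.23090598  94.50911823 176.91215886] [-3.43971784e-05  9.99284432e-01  3.77674367e-02 -2.06016324e-03]
(590, 299, 50, 86) [ 453.2 -168.9] [22.2 81.9] 78.4 [ -39.  -177.8]
```

View pics/w6.png

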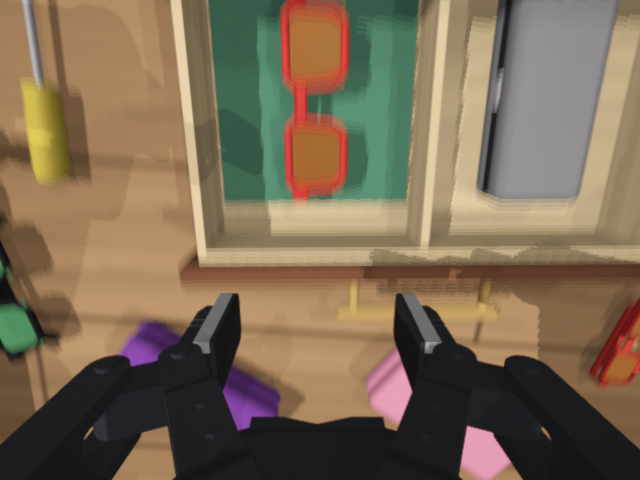

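The specs lie flat on the liner, lens fronts at (315,50) and (316,157), with the whole near end on the green at row 198. The handle is at (417,313). Back to the handle to shut the drawer.

Request:
arm_command:
  increments:
    - {"dr": [0,0,0],"offset": [-0.235,0.325,-0.05],"hand": 0}
    - {"dr": [0,0,-0.183],"offset": [-0.235,0.325,-0.05],"hand": -0.35}
    - {"dr": [0,0,-0.183],"offset": [0,0,0],"hand": -0.35}
    - {"dr": [0,0,-0.183],"offset": [0,0,0],"hand": -0.35}
    - {"dr": [0,0,-0.183],"offset": [0,0,0],"hand": -0.35}
    - {"dr": [0,0,-0.183],"offset": [0,0,0],"hand": -0.35}
    - {"dr": [0,0,-0.183],"offset": [0,0,0],"hand": -0.35}
    - {"dr": [0,0,-0.183],"offset": [0,0,0],"hand": -0.35}

```text
time_s: 14.95
eef_pos: [485.2, 14.9, 188.1]
ee_rot: [-0.0, 0.859, 0.513, -0.0]
force: [-0.4, 0.2, 0.8]
grip_width: 0.32
grip_force: 0.0
```

Request:
arm_command:
  increments:
    - {"dr": [0,0,-0.183],"offset": [0,0,0],"hand": -0.35}
    - {"dr": [0,0,-0.183],"offset": [0,0,0],"hand": -0.35}
    - {"dr": [0,0,-0.183],"offset": [0,0,0],"hand": -0.35}
    - {"dr": [0,0,-0.183],"offset": [0,0,0],"hand": -0.35}
    - {"dr": [0,0,0],"offset": [0,0,0],"hand": -0.35}

```text
time_s: 15.45
eef_pos: [485.3, 14.9, 188.1]
ee_rot: [-0.0, 0.68, 0.733, -0.0]
force: [-1.2, 0.0, 0.6]
grip_width: 0.325
grip_force: 0.0
```

```bash
python3 d.py 476 11.5 45; python3 - <<'E'
from h import *
ci,im=snap('wrist','w7')
hsv=cv2.cvtColor(im,cv2.COLOR_RGB2HSV).astype(int)
m=((hsv[:,:,0]>15)&(hsv[:,:,0]<30)&(hsv[:,:,1]>115)&(hsv[:,:,2]>150)).astype(np.uint8)
p=proj(ci,[[477.2,11.5,62]])[0].astype(int);print(p)
x0=p[0]-30;mm=m[:,x0:p[0]+14]
n,l,st,ce=cv2.connectedComponentsWithStats(mm)
for k in range(1,n):
    if st[k,4]>600:
        ys,xs=np.where(l==k);r=cv2.minAreaRect(ray(ci,np.c_[xs+x0,ys],64)[:,:2].astype(np.float32));print(st[k],np.round(r[0],1),np.round(r[1],1),round(r[2],1))
E
```

```text
yaw 94.36 tilt [-0.001  0.    -1.   ] units [-0.022 -0.079  1.193]
[306 230]
[  24  144   20  167 2390] [480.7  10.2] [ 13.5 131.2] 5.1
```

Request:
arm_command:
  increments:
    - {"dr": [0,0,0],"offset": [-0.02,-0.06,0.25],"hand": -0.35}
    - {"dr": [0,0,0],"offset": [0,0,0.3],"hand": -0.35}
    - {"dr": [0,0,0],"offset": [0,0,0.3],"hand": -0.35}
    - {"dr": [0,0,0],"offset": [0,0,0.2],"hand": -0.35}
    - {"dr": [0,0,0],"offset": [0,0,0.14],"hand": -0.35}
    - {"dr": [0,0,0],"offset": [0,0,0],"hand": -0.35}

```text
time_s: 16.1
eef_pos: [478.9, 12.0, 44.9]
ee_rot: [0.0, 0.682, 0.732, 0.0]
force: [0.3, -0.2, 0.0]
grip_width: 0.324
grip_force: 0.0
```

Request:
arm_command:
  increments:
    - {"dr": [0,0,0],"offset": [0,0,0],"hand": -1}
    - {"dr": [0,0,0],"offset": [0,0,0],"hand": -1}
    - {"dr": [0,0,0],"offset": [0,0,0],"hand": -1}
    - {"dr": [0,0,0],"offset": [0,0.02,0],"hand": -1}
    - {"dr": [0,0,0],"offset": [0,0.04,0],"hand": -1}
    - {"dr": [0,0,0],"offset": [0,0.06,0],"hand": -1}
    - {"dr": [0,0,0],"offset": [0,0.08,0],"hand": -1}
    - {"dr": [0,0,0],"offset": [0,0.08,0],"hand": -1}
  grip_force: 40

```text
time_s: 16.9
eef_pos: [512.9, 14.7, 45.6]
ee_rot: [-0.0, 0.68, 0.733, 0.0]
force: [-1.8, 1.1, 1.8]
grip_width: 0.112
grip_force: 39.2
```

Request:
arm_command:
  increments:
    - {"dr": [0,0,0],"offset": [0,0.09,0],"hand": -1}
    - {"dr": [0,0,0],"offset": [0,0.1,0],"hand": -1}
    - {"dr": [0,0,0],"offset": [0,0.1,0],"hand": -1}
    - {"dr": [0,0,0],"offset": [0,0.1,0],"hand": -1}
    - {"dr": [0,0,0],"offset": [0,0.1,0],"hand": -1}
    - {"dr": [0,0,0],"offset": [0,0.1,0],"hand": -1}
    - {"dr": [0,0,0],"offset": [0,0.1,0],"hand": -1}
    - {"dr": [0,0,0],"offset": [0,0.1,0],"hand": -1}

```text
time_s: 17.7
eef_pos: [607.6, 22.3, 45.6]
ee_rot: [-0.0, 0.68, 0.733, 0.0]
force: [-2.3, 3.9, 2.6]
grip_width: 0.109
grip_force: 39.3
```

Request:
arm_command:
  increments:
    - {"dr": [0,0,0],"offset": [0,0.09,0],"hand": -1}
    - {"dr": [0,0,0],"offset": [0,0.08,0],"hand": -1}
    - {"dr": [0,0,0],"offset": [0,0.06,0],"hand": -1}
    - {"dr": [0,0,0],"offset": [0,0.04,0],"hand": -1}
    - {"dr": [0,0,0],"offset": [0,0.03,0],"hand": -1}
    - {"dr": [0,0,0],"offset": [0,0.02,0],"hand": -1}
    - {"dr": [0,0,0],"offset": [0,0,0],"hand": -1}

```text
time_s: 18.4
eef_pos: [645.6, 25.4, 45.6]
ee_rot: [-0.0, 0.68, 0.733, 0.001]
force: [0.8, 4.8, 1.9]
grip_width: 0.107
grip_force: 39.2
```

Request:
arm_command:
  increments:
    - {"dr": [0,0,0],"offset": [0,0.03,0],"hand": -1}
    - {"dr": [0,0,0],"offset": [0,0.03,0],"hand": -1}
    - {"dr": [0,0,0],"offset": [0,0.02,0],"hand": -1}
    - {"dr": [0,0,0],"offset": [0,0.02,0],"hand": -1}
    - {"dr": [0,0,0],"offset": [0,0,0],"hand": -1}

```text
time_s: 18.9
eef_pos: [656.4, 26.3, 45.6]
ee_rot: [-0.001, 0.68, 0.733, -0.0]
force: [-6.5, 5.2, 6.4]
grip_width: 0.113
grip_force: 39.7
```

Not clearly at the stop yet, so I'll nudge until the force rises.

Request:
arm_command:
  increments:
    - {"dr": [0,0,0],"offset": [0,0.02,0],"hand": -1}
    - {"dr": [0,0,0],"offset": [0,0.02,0],"hand": -1}
    - {"dr": [0,0,0],"offset": [0,0,0],"hand": -1}

```text
time_s: 19.2
eef_pos: [656.5, 26.3, 45.4]
ee_rot: [-0.006, 0.68, 0.733, -0.005]
force: [-36.0, 1.1, 22.9]
grip_width: 0.111
grip_force: 42.0
```

Request:
arm_command:
  increments:
    - {"dr": [0,0,0],"offset": [0,-0.02,0],"hand": -1}
    - {"dr": [0,0,0],"offset": [0,-0.005,0],"hand": -1}
    - {"dr": [0,0,0],"offset": [0,0,0],"hand": -0.5}
    - {"dr": [0,0,0],"offset": [0,0,0],"hand": -0.4}
    - {"dr": [0,0,0],"offset": [0,0,0],"hand": -0.4}
    - {"dr": [0,0,0],"offset": [0,0,-0.15],"hand": -0.4}
    - {"dr": [0,0,0],"offset": [0,0,-0.3],"hand": -0.4}
    - {"dr": [0,0,0],"offset": [0,0,-0.4],"hand": -0.4}

```text
time_s: 20.0
eef_pos: [658.1, 25.3, 146.7]
ee_rot: [-0.001, 0.68, 0.733, -0.001]
force: [0.3, -0.1, 0.4]
grip_width: 0.3
grip_force: 0.0
```

Request:
arm_command:
  increments:
    - {"dr": [0,0,0],"offset": [0,-0.2,-0.35],"hand": -0.4}
    - {"dr": [0,0,0],"offset": [0,-0.35,-0.1],"hand": -0.4}
    - {"dr": [0,0,0],"offset": [0,-0.35,0],"hand": -0.4}
    - {"dr": [0,0,0],"offset": [0,0,0],"hand": -0.4}
    - {"dr": [0,0,0],"offset": [0,0,0],"hand": -0.4}

```text
time_s: 20.5
eef_pos: [551.3, 17.0, 202.1]
ee_rot: [0.001, 0.68, 0.733, 0.0]
force: [0.7, 0.1, 0.1]
grip_width: 0.303
grip_force: 0.0
```

```bash
python3 - <<'E'
from h import *
ci,b=snap('side','s8');ci2,im=snap('scene','c8')
cv2.imwrite('pics/m8.png',np.hstack([cv2.resize(im[150:390,200:520],(400,300)),cv2.resize(b[100:340,60:380],(400,300))])[:,:,::-1])
s=ctrl.sense();print(s['eef_pos'],s['time_s'])
E
```

```text
[552.23289038  17.08390833 201.80756358] 20.6
```

View pics/m8.png

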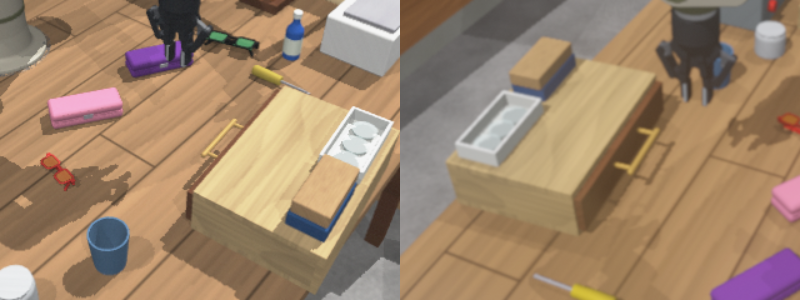

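Both views show the drawer shut flush against the chest, the table items in place and the gripper clear. Handing in.

```bash
python3 -c "
from rig import ctrl
print(ctrl.finish_job())"
```

```text
the job is handed in; nothing more can be done
None
```

The job is handed in at about 20.6 s: the large red sunglasses lay flat, lenses up, on the green liner when last seen before closing, the grey case is in the drawer beside them, the drawer is fully shut, and nothing else on the table was moved.

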